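Set the slide press screw and hold it

TASK

Release the small slide press by turning its black lock knob clockwise until it clicks over from the red dot to the green dot. Then turn the red-tipped steel thumbscrew clockwise until it seats, back it off (counter-clockwise) a quarter turn, and finish there: the program ends with the gripper still holding the thumbscrew, so that the setting cannot creep. Do not turn the thumbscrew before the lock knob has clicked over, do not shift the other things on the table, and leave the lock knob at green.

Things in the scene. Friction and masses are not known exactly. Their poses are not given: they have to be found in the camera images.
- slide_press: grey and blue slide press fixed to the table, base 120 x 200 mm; two pillars carry a bridge (46 x 200 mm, its top 85 mm above the table). Origin: centre of its underside on the table; its -x side faces the robot, roughly. On the bridge stand, 120 mm apart along the press's y axis, the thumbscrew (at y = +60 mm, the robot's left) and the lock knob (at y = -60 mm), both with vertical axes
- lock_knob (a joint): angle of the black T-bar knob, rad, clockwise from above: 0 = locked (white pointer on its top at the red dot, to -x of the press), 1.2 = released (pointer at the green dot), stops at both. A sprung plunger rides over a hump from 0.2 to 1.0 rad, crest at 0.6: let go before the crest the knob springs back, beyond it it is driven on to about 1.0. It resists with up to about 0.15 N m
- knob_grip (a point): point on the lock knob's axis at which to grip it, 121 mm above the table: the grip bar is 50 mm long, 12 mm thick and 32 mm high (96 to 128 mm above the table), above a round skirt of 31 mm diameter whose top is at 97 mm. The point's x axis lies along the bar (white pointer end at -x), z is up; it turns with the knob
- thumbscrew (a joint): angle of the steel thumbscrew, rad, growing clockwise seen from above: 0 = seated (a hard stop, pad down on the slide), negative = backed off (-1.57 = a quarter turn open). It starts 1.0 to 2.6 rad short of the seat. It stays where it is left (drag about 0.04 N m) and sinks 0.95 mm per rad clockwise. The red wing tip points to the press's -x, at the white line on the bridge, when seated
- screw_grip (a point): grip point on the thumbscrew axis, 120 mm above the table when seated (up to 3 mm more when open): the wing is a flat steel bar 46 mm long, 10 mm thick, 32 mm high, from 22.5 mm below to 9.5 mm above this point, above an 18 mm wide hub (top at 98 mm when seated) on a brass boss. The point's x axis lies along the wing (red tip at -x), z is up; it turns with the screw
- screw_tip (a point): the middle of the red wing tip, 23 mm out from the thumbscrew's axis, at the height of screw_grip
- mug_1: dark green mug, 86 x 118 x 96 mm, bystander; origin at the underside
- jar_1: glass jar with green lid, 62 mm wide, 109 mm high, bystander; origin at the underside
- amber_bottle: small amber bottle with blue cap, 41 mm wide, 90 mm high, bystander; origin at the underside
- green_dropper: amber dropper bottle with green bulb, 43 mm wide, 108 mm high, bystander; origin at the underside
- slide_box: green slide box, 102 x 85 x 31 mm, bystander; origin at the underside
- cell_counter: dark grey counter with five keys, 70 x 112 x 34 mm, bystander; origin at the underside
- petri_dish: glass dish, 57 mm wide, 12 mm high, bystander; origin at the underside

How it is judged:
By the outcome, as a careful person would: the job done as asked, in the order asked, and still so for the second after the job is handed in, while the arm keeps its last pose, push and grip.
It also fails if it takes over 64 s, if anything falls off the work surface, if the arm or the gripper's body presses on something with over 40 N, if the wrist force passes 120 N, or if a joint passes its speed limit or range.

ROBOT

A 6-joint arm with a two-finger parallel gripper is mounted at the origin on a cart in front of the work surface, level with it; the furniture and walls round the work are solid. World frame = base frame: x ahead of the robot, y to its left, z up, the work surface at z = 0. Lengths are in m, angles in rad, forces in N, time in s.
With the tool pointing down it reaches from about 0.275 to 0.825 m from the base axis. Payload 5.2 kg.
Tool frame: the origin (TCP) lies between the finger pads; the fingertips stand 11 mm ahead of it and the grasp point (between the pads) lies 8 mm behind it (robot.tcp_to_tips is the distance from the TCP to the fingertips, in m); z points along the fingers, y is the line along which they close (so a half turn about z gives the same grasp; the last joint's range is limited). The gripper opens to 93 mm and grips with 3 to 60 N. Pads are 15 mm wide; open, the fingers measure 128 mm over their backs; the gripper's body (75 mm by 188 mm) begins 65 mm behind the grasp point.
Start: joints at [-1.424, 0.259, 1.535, -0, 1.348, -0.203], TCP at [0.189, -0.517, 0.23] pointing down, gripper open.
Joint ranges: [-3.14, 3.14], [-0.91, 2.08], [0.19, 2.58], [-1.22, 4.36], [0.22, 2.71], [-3.12, 3.12]. Speed limits (rad/s): [2.57, 2.57, 3.14, 3.14, 3.14, 3.14].

INTERFACE

Orientations are given as a unit quaternion [x, y, z, w].
In Python, from rig import robot, imaging, workorder gives the robot as it stands. The module is installed in compiled form; this text tells all that it offers.
- The arm moves only by the tool jog_arm, never from a script. Its argument "increments" is a list of rows, each a list of 2 entries, a list of its own where there are three numbers: the shift along the tool's x, y, z each as a share of 0.05 m, from -1 to 1, then the turn about the tool's z as a share of 360 degrees, from -1 to 1. In form: [[[tx, ty, tz], spin], ...]. A call has 1 to 20 rows; each row shifts and turns the commanded pose from where the row before left it, along the tool's axes as they then stand; what a row does not reach is not made up. A row lasts 1/8 s, in which the tool goes at most 62.5 mm and 10.7 degrees, less where a joint would pass 70% of its speed; a pose out of reach is approached as far as the arm can. A call with a number of a shift or a turn outside -1 to 1 is refused whole. A call with a gripper value outside its range is refused whole. "hand" is the closure, from -1 (fully open) to 1 (shut), set as the call begins (left out, the last holds). The fingers move at their own pace and stop on an object; "force" is the grip in N (left out, the last holds). Time passes only in rows, so rows that do not move let the fingers close. It gives the time, the measured TCP pose, the force, the opening and the grip force at its end, in the units of the state.
- robot.get_state(): the state, without advancing time (a new reading comes with each control period).
- imaging.snapshot(name): name is "scene" or "side" or "wrist"; returns the picture (420x560x3 uint8, red, green, blue); there is no depth.
- imaging.camera_params(name): a dict with "fx", "fy", "cx", "cy" (pixels), "distortion" ([k1, k2, p1, p2, k3] as OpenCV has them; the pictures are not rectified), "cam_to_world" (4x4, takes a point from camera to world coordinates); the wrist camera has in their place "T_tool_cam" (4x4, takes a point from camera to tool coordinates, whose origin is the TCP and whose axes are the flange's). Camera axes: x right, y up, looking along -z (the intrinsics and any distortion apply to the point x, -y, -z); pixel columns grow to the right and rows downward; lengths in m; the calibration is good to about 2 mm. A picture is of the moment at which its call begins: read the wrist's pose just before it. camera_params takes no time and is no camera call.
- workorder.close_job(): hands the job in; it is judged then, once.
Trained networks look in the newest picture that a camera, given by its name, has taken for a name from the list of things; names that differ only in an ending like _2 or _b are one class to them, and where a whole thing is asked for, a point or a joint stands for the part that bears it (a point fixed in the world has none). Each returns a list of dicts, best first, with "conf" (0 to 1); they miss things now and then, are a little off and sometimes report something else, mostly with a low value. They report only what shows in the picture. A call takes as long as a camera call.
- imaging.spot_in(name, camera): "point" ([column, row] in pixels, amid what is visible of it).
- imaging.place_of(name, camera): "point" ([column, row] in pixels: a listed point, or the origin of a listed thing).
The state is a dict: "time_s": time; "joint_pos": joint angles; "joint_velocities": joint speeds; "tau": joint torques, N m; "tool_pos": TCP position; "orientation": TCP orientation; "contact_force": force on the tool from outside, world axes, zero at the start; "torque": the same for the moment, N m; "gripper_width": finger opening in m; "grip_force": force on a finger pad.
Only numpy, scipy, OpenCV 4.12 (cv2) and the standard library are available. Lean on these libraries where they do the work, as an engineer would, in place of code of your own. Each camera call takes 0.05 s, during which the arm holds its last target. There are 200 camera calls.

## Working session

There is one attempt and no reset: what is moved stays moved. The work goes in short steps, Python scripts to look and compute and a tool call to move; the robot and the scene stay as the last step left them, time stands still between calls to the robot, and variables do not carry over. Pictures are saved under pics/ and viewed, at most 10 in all, crops included, and the job is handed in when it is done.

Besides the shell and the picture viewer there is one more tool, called after "Call:" as name(argument=value, ...) on one line, values as JSON. jog_arm: Moves the arm, as the interface text tells. Its arguments: {"type":"object","properties":{"increments":{"type":"array","items":{"type":"array"}},"hand":{"type":"number"},"force":{"type":"number"}},"required":["increments"]}

```bash
mkdir -p pics
cat > h.py <<'E'
import numpy as np, cv2
from rig import robot, imaging, workorder
from scipy.spatial.transform import Rotation as R
def ray(cam,px,st=None):
    p=imaging.camera_params(cam)
    K=np.array([[p['fx'],0,p['cx']],[0,p['fy'],p['cy']],[0,0,1.]])
    u=cv2.undistortPoints(np.array([[px]],float),K,np.array(p['distortion'],float))[0,0]
    if cam=='wrist':
        st=st or robot.get_state()
        T=np.eye(4);T[:3,:3]=R.from_quat(st['orientation']).as_matrix();T[:3,3]=st['tool_pos'];T=T@np.array(p['T_tool_cam'])
    else: T=np.array(p['cam_to_world'])
    return T[:3,3],T[:3,:3]@np.array([u[0],-u[1],-1.])
def at(cam,px,z,st=None):
    o,d=ray(cam,px,st); return o+d*(z-o[2])/d[2]
def snap(cam,f=None):
    st=robot.get_state(); im=imaging.snapshot(cam)
    if f: cv2.imwrite('pics/'+f,cv2.cvtColor(im,cv2.COLOR_RGB2BGR))
    return st,im
E
python3 - <<'E'
from h import *
Z=dict(slide_press=0,knob_grip=.121,screw_grip=.1215,screw_tip=.1215,mug_1=0,jar_1=0,amber_bottle=0,green_dropper=0,slide_box=0,cell_counter=0,petri_dish=0)
for c in ['scene','side']:
    snap(c,c+'0.png')
    for n,z in Z.items():
        r=imaging.place_of(n,c)[:2]
        for q in r: print(c,n,round(q['conf'],2),np.round(q['point'],1),at(c,q['point'],z).round(4))
print(robot.get_state())
E
```

```text
scene slide_press 0.78 [289.3 250.2] [0.5064 0.0205 0.    ]
scene knob_grip 0.52 [302. 208.] [ 0.5298 -0.0372  0.121 ]
scene screw_grip 0.44 [268.2 227. ] [0.4936 0.0977 0.1215]
scene mug_1 0.62 [329.3 193.6] [ 0.7219 -0.2822  0.    ]
scene jar_1 0.64 [206.2 295.7] [0.4494 0.3147 0.    ]
scene amber_bottle 0.85 [222.3 229.6] [0.7108 0.1536 0.    ]
scene green_dropper 0.91 [224.8 273.7] [0.5064 0.2349 0.    ]
scene green_dropper 0.41 [299.9 208.7] [ 0.6893 -0.1326  0.    ]
scene slide_box 0.58 [175.9 275.6] [ 0.5687  0.3598 -0.    ]
scene cell_counter 0.59 [396.1 245.8] [ 0.3561 -0.2756  0.    ]
scene cell_counter 0.21 [206.5 290.5] [0.4679 0.3064 0.    ]
scene petri_dish 0.9 [254.  300.6] [0.3689 0.2116 0.    ]
side slide_press 0.56 [295.3 234.4] [0.4984 0.0232 0.    ]
side knob_grip 0.77 [286.6 184. ] [ 0.5272 -0.0351  0.121 ]
side knob_grip 0.63 [337.8 280.4] [0.3812 0.3244 0.121 ]
side screw_grip 0.4 [294.7 209.3] [0.4945 0.0795 0.1215]
side screw_tip 0.59 [292.  202.7] [0.504  0.0515 0.1215]
side mug_1 0.66 [237.  174.4] [ 0.7119 -0.267   0.    ]
side mug_1 0.53 [345.6 174.8] [ 0
[... 454 characters left out ...]
joint_pos': array([-1.42378291e+00,  2.58604250e-01,  1.53499667e+00,  3.30132833e-06,
        1.34802553e+00, -2.02805611e-01]), 'joint_velocities': array([-0.00058394, -0.00172769,  0.00074471,  0.00116985,  0.00045411,
       -0.00209253]), 'tau': array([-3.23153499e-04, -4.37214410e+01, -2.84304070e+01,  7.18542631e-02,
        3.10121372e-02, -4.48103251e-06]), 'tool_pos': array([ 0.18852019, -0.51667931,  0.22965179]), 'orientation': array([ 9.84742352e-01,  1.74018674e-01,  2.08049923e-06, -1.68440133e-05]), 'contact_force': array([-0.32135935, -0.57289446, -0.43055675]), 'torque': array([-0.01805746,  0.03541776,  0.05545078]), 'grip_force': 0.0, 'gripper_width': 0.09286444417602492}
```

Run:
```python
import cv2,numpy as np
a=cv2.imread('pics/scene0.png');b=cv2.imread('pics/side0.png')
a=cv2.resize(a[150:330,160:420],None,fx=3,fy=3,interpolation=cv2.INTER_CUBIC)
b=cv2.resize(b[130:340,180:380],None,fx=2.8,fy=2.8,interpolation=cv2.INTER_CUBIC)
cv2.imwrite('pics/a.png',a);cv2.imwrite('pics/b.png',b)
```

```text
(no output)
```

View pics/a.png

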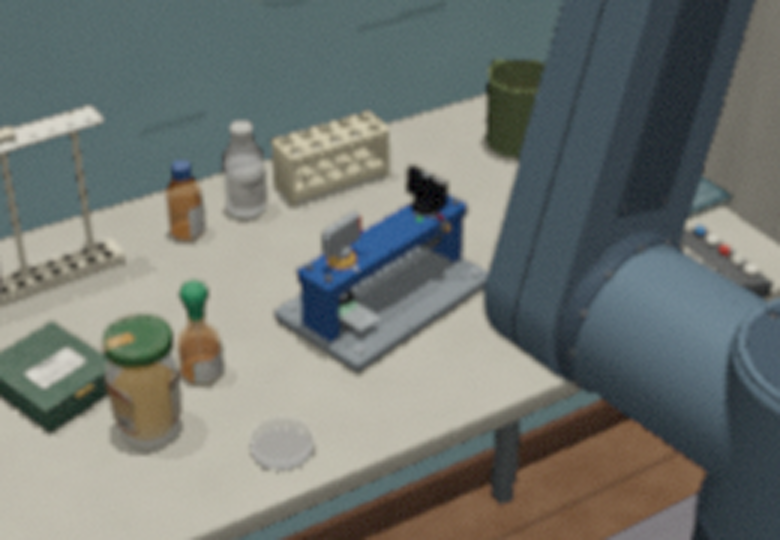

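View pics/b.png

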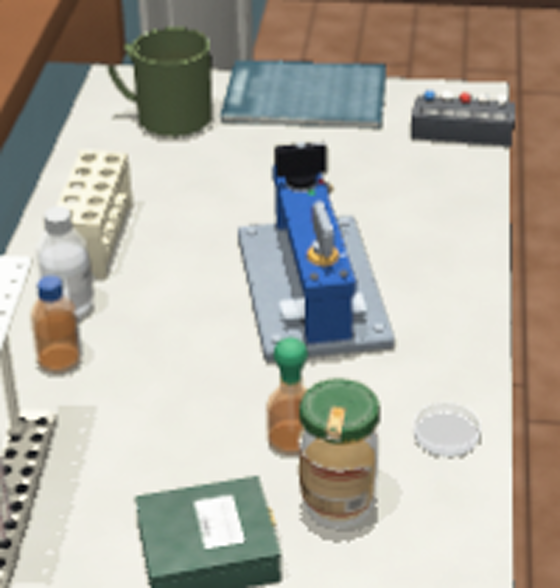

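The knob sits at the far right end of the bridge (scene px ~303,213) with its bar across it. The screw is at the near left (scene px ~273,230). The bystanders stand clear. Next I'll move above the press.

Call:
jog_arm(increments=[[[0.62,-0.58,-0.1],0],[[0.62,-0.58,-0.1],0],[[0.62,-0.58,-0.1],0],[[0.62,-0.58,-0.1],0],[[0.62,-0.58,-0.1],0],[[0.62,-0.58,-0.1],0],[[0.62,-0.58,-0.1],0],[[0.62,-0.58,-0.1],0],[[0.62,-0.58,-0.1],0],[[0.62,-0.58,-0.1],0],[[0.62,-0.58,-0.1],0],[[0.62,-0.58,-0.1],0],[[0.62,-0.58,-0.1],0],[[0.62,-0.58,-0.1],0],[[0,0,0],0],[[0,0,0],0]], hand=-1)

```text
time_s: 3.2
tool_pos: [0.4567, 0.0132, 0.2994]
orientation: [0.985, 0.174, -0.0, 0.0]
contact_force: [-0.3, 0.0, -0.0]
gripper_width: 0.0931
grip_force: 0.0
```

Run:
```python
from h import *
st,im=snap('wrist','w1.png')
print(st['tool_pos'],st['orientation'],st['joint_pos'],imaging.camera_params('wrist')['T_tool_cam'])
for n,z in dict(slide_press=0,knob_grip=.121,screw_grip=.1215,screw_tip=.1215).items():
    for q in imaging.place_of(n,'wrist')[:2]: print(n,round(q['conf'],2),np.round(q['point'],1),at('wrist',q['point'],z,st).round(4))
```

```text
[0.45673968 0.01322561 0.29943159] [ 9.84675132e-01  1.74398163e-01 -3.74887088e-04  1.57199921e-04] [-2.15517784e-01  4.72718802e-02  1.61825269e+00 -5.78876753e-04
  1.47664157e+00  1.00474404e+00] [[ 1.13523309e-03  9.62790541e-01  2.70246343e-01  7.44529411e-02]
 [ 9.99999301e-01 -1.00353984e-03 -6.25479792e-04 -1.46325319e-03]
 [-3.31003054e-04  2.70246865e-01 -9.62791007e-01 -1.53812264e-01]
 [ 0.00000000e+00  0.00000000e+00  0.00000000e+00  1.00000000e+00]]
slide_press 0.74 [287.9 130.3] [0.5113 0.0217 0.    ]
knob_grip 0.71 [351.9 142.9] [ 0.5256 -0.0356  0.121 ]
screw_grip 0.82 [229.9 135.1] [0.492  0.0773 0.1215]
screw_grip 0.24 [286.5 133.6] [0.5119 0.0268 0.1215]
screw_tip 0.67 [122.7 181.5] [0.4121 0.165  0.1215]
screw_tip 0.56 [246.4 132.7] [0.4996 0.0631 0.1215]
```

View pics/w1.png

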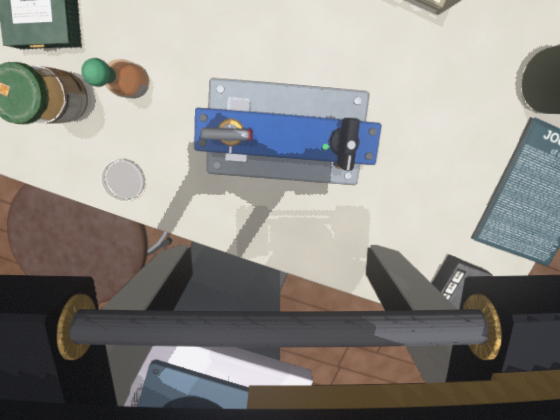

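The wrist picture shows the screw wing lying crosswise at about (228,134), red tip right at (250,134), so it starts around -1.6 rad. The knob bar at (350,144) points down to the robot side and the green dot is at (325,147). The press yaw is about 0.28 rad. Next I'll go over the knob.

Call:
jog_arm(increments=[[[0.33,0.47,0.5],0],[[0.33,0.47,0.5],0],[[0.33,0.47,0.5],0],[[0,0,0],0.0115],[[0,0,0],0],[[0,0,0],0]])

```text
time_s: 4.2
tool_pos: [0.5277, -0.0361, 0.225]
orientation: [0.99, 0.139, 0.0, 0.0]
contact_force: [-0.2, 0.5, 0.1]
gripper_width: 0.0929
grip_force: 0.0
```

Run:
```python
from h import *
st,im=snap('wrist','w2.png')
print(st['tool_pos'],st['orientation'],st['joint_pos'])
for n,z in dict(slide_press=0,knob_grip=.121,screw_grip=.1215,screw_tip=.1215).items():
    for q in imaging.place_of(n,'wrist')[:2]: print(n,round(q['conf'],2),np.round(q['point'],1),at('wrist',q['point'],z,st).round(4))
```

```text
[ 0.52770152 -0.03607355  0.22504578] [9.90331669e-01 1.38719414e-01 3.10645993e-04 1.12375021e-04] [-2.79327397e-01  2.23524909e-01  1.59276212e+00  4.85949262e-05
  1.32464661e+00  1.01312067e+00]
slide_press 0.72 [228.5 184.9] [0.5089 0.019  0.    ]
knob_grip 0.9 [277.6 211. ] [ 0.5278 -0.0339  0.121 ]
screw_grip 0.67 [129.5 214. ] [0.493  0.0792 0.1215]
screw_tip 0.72 [156.7 211.9] [0.5008 0.0582 0.1215]
```

View pics/w2.png

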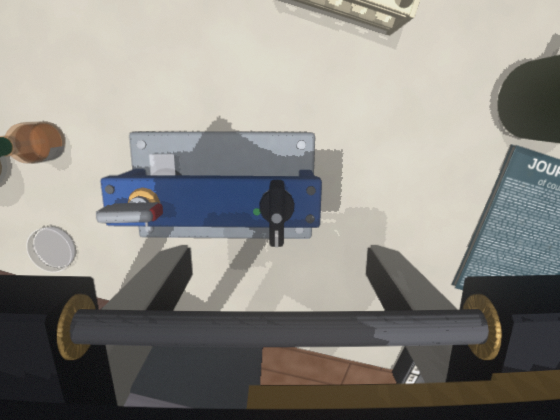

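The bar runs almost vertically in the picture around (277,215), so the tool's heading matches it. The green dot is at (257,211). I'll refine this numerically.

Run:
```python
from h import *
p=imaging.camera_params('wrist');print(p['fx'],p['cx'],p['cy'],p['distortion'])
im=cv2.imread('pics/w2.png')
st=robot.get_state();Rm=R.from_quat(st['orientation']).as_matrix()
tl=lambda px,z:(Rm.T@(at('wrist',px,z,st)-st['tool_pos'])).round(4)
for r in range(176,252,5):
    g=im[r,255:300].max(1).astype(int); d=np.where(g<60)[0]+255
    if len(d): print(r,d.min(),d.max(),tl([d.min(),r],.128),tl([d.max(),r],.128))
for r in (250,256):
    row=im[r,150:420].max(1); print(r,[int(c)+150 for c in np.where(np.abs(np.diff(row.astype(int)))>25)[0]])
# bridge edge lines
hsv=cv2.cvtColor(im,cv2.COLOR_BGR2HSV);m=((hsv[...,0]>105)&(hsv[...,0]<125)&(hsv[...,1]>150)).astype(np.uint8)
m[260:]=0
c=max(cv2.findContours(m,0,2)[0],key=cv2.contourArea);b=cv2.boxPoints(cv2.minAreaRect(c))
for q in b: print(q,at('wrist',q,.085,st).round(4))
```

```text
340.0835202709951 278.6852517394048 209.41930917995657 [-0.06323257  0.          0.          0.          0.        ]
181 271 282 [ 0.026  -0.007   0.0971] [0.026  0.0012 0.0971]
186 270 283 [ 0.0222 -0.0078  0.0971] [0.0222 0.002  0.0971]
191 268 285 [ 0.0184 -0.0093  0.0971] [0.0184 0.0035 0.0971]
196 263 290 [ 0.0145 -0.0132  0.0971] [0.0145 0.0073 0.0971]
201 260 292 [ 0.0106 -0.0155  0.0971] [0.0106 0.0089 0.0971]
206 260 293 [ 0.0066 -0.0155  0.0971] [0.0066 0.0097 0.0971]
211 261 292 [ 0.0027 -0.0148  0.0971] [0.0027 0.009  0.0971]
216 263 290 [-0.0014 -0.0133  0.0971] [-0.0013  0.0075  0.0971]
221 268 284 [-0.0054 -0.0095  0.0971] [-0.0054  0.0029  0.0971]
226 269 283 [-0.0095 -0.0088  0.0971] [-0.0095  0.0021  0.0971]
231 270 282 [-0.0136 -0.008   0.0971] [-0.0136  0.0013  0.0971]
236 270 282 [-0.0177 -0.008   0.0971] [-0.0177  0.0014  0.0971]
241 270 282 [-0.0219 -0.0081  0.0971] [-0.0219  0.0014  0.0971]
250 [189, 190, 191, 239, 259, 366, 367, 394]
256 [190, 191, 234, 256, 366, 367, 402, 403]
[241. 202.] [ 0.517  -0.0025  0.085 ]
[241. 202.] [ 0.517  -0.0025  0.085 ]
[241. 202.] [ 0.517  -0.0025  0.085 ]
[241. 202.] [ 0.517  -0.0025  0.085 ]
```

Call:
jog_arm(increments=[[[0,-0.036,0.75],0],[[0.01,0,0.75],0],[[0.01,0,0.74],0],[[0,0,0],0],[[0,0,0],0]])

```text
time_s: 5.08
tool_pos: [0.5291, -0.034, 0.114]
orientation: [0.99, 0.138, 0.001, 0.0]
contact_force: [0.6, 0.9, -0.3]
gripper_width: 0.093
grip_force: 0.0
```

Call:
jog_arm(increments=[[[0,0,0],0],[[0,0,0],0],[[0,0,0],0],[[0,0,0],0],[[0,0,0],0],[[0,0,0],0],[[0,0,0],0],[[0,0,0],0]], hand=1, force=40)

```text
time_s: 6.08
tool_pos: [0.5282, -0.0338, 0.1126]
orientation: [0.99, 0.138, -0.0, -0.0]
contact_force: [0.5, -0.3, -0.8]
gripper_width: 0.0175
grip_force: 0.0
```

Run:
```python
from h import *
s=robot.get_state()
for k in ['tool_pos','orientation','contact_force','torque','gripper_width','grip_force']: print(k,s[k])
Rm=R.from_quat(s['orientation']).as_matrix(); print(Rm.T@s['contact_force'])
```

```text
tool_pos [ 0.52819092 -0.0337859   0.11261236]
orientation [ 9.90387147e-01  1.38323154e-01 -6.30808453e-05 -3.20097176e-05]
contact_force [ 0.46711391 -0.28811359 -0.83899378]
torque [-0.02754128 -0.00735419  0.00513154]
gripper_width 0.01749937692297408
grip_force 0.0
[0.37039708 0.40513941 0.83891803]
```

Still closing, so I'll wait a little.

Call:
jog_arm(increments=[[[0,0,0],0],[[0,0,0],0],[[0,0,0],0]])

```text
time_s: 6.45
tool_pos: [0.5283, -0.034, 0.1127]
orientation: [0.99, 0.138, 0.0, 0.0]
contact_force: [0.3, -0.5, -0.4]
gripper_width: 0.0115
grip_force: 40.0
```

Run:
```python
from h import *
s=robot.get_state()
for k in ['tool_pos','contact_force','torque','gripper_width','grip_force']: print(k,s[k])
Rm=R.from_quat(s['orientation']).as_matrix(); print(Rm.T@s['contact_force'])
```

```text
tool_pos [ 0.52828641 -0.03397347  0.11265902]
contact_force [ 0.28113087 -0.51303901 -0.41350761]
torque [-0.2205017  -0.04576383 -0.12006963]
gripper_width 0.011527406514296777
grip_force 39.994035959243774
[0.12985661 0.57031321 0.41365716]
```

Call:
jog_arm(increments=[[[0,0,0],0.02],[[0,0,0],0.02],[[0,0,0],0.02],[[0,0,0],0.02],[[0,0,0],0.02],[[0,0,0],0.02],[[0,0,0],0.02],[[0,0,0],0.02],[[0,0,0],0.02],[[0,0,0],0],[[0,0,0],0]])

```text
time_s: 7.82
tool_pos: [0.5273, -0.0373, 0.1127]
orientation: [0.91, -0.414, 0.0, 0.003]
contact_force: [-4.1, -13.9, 1.4]
gripper_width: 0.012
grip_force: 40.0
```

```bash
cat > s.py <<'E'
from h import *
s=robot.get_state()
q=s['orientation']
print('heading',2*np.arctan2(q[1],q[0]))
for k in ['tool_pos','contact_force','torque','gripper_width','grip_force','joint_pos']: print(k,s[k].round(4) if hasattr(s[k],'round') else s[k])
E
python3 s.py
```

```text
heading -0.852659898518506
tool_pos [ 0.5273 -0.0373  0.1127]
contact_force [ -4.1078 -13.9319   1.3916]
torque [-2.3241  0.7563  0.0577]
gripper_width 0.012002680695668191
grip_force 39.998459815979004
joint_pos [-0.2776  0.3312  1.7441 -0.007   1.0669  2.1493]
```

Call:
jog_arm(increments=[[[0,0.06,0],0.005],[[0,0,0],0.005],[[0,0,0],0.003],[[0,0,0],0],[[0,0,0],0]])

```text
time_s: 8.45
tool_pos: [0.5269, -0.0377, 0.1127]
orientation: [0.893, -0.451, 0.001, 0.001]
contact_force: [2.2, -6.1, -4.1]
gripper_width: 0.012
grip_force: 40.0
```

```bash
python3 s.py
```

```text
heading -0.9346794148947764
tool_pos [ 0.5269 -0.0377  0.1127]
contact_force [ 2.1827 -6.1116 -4.0832]
torque [-1.1009 -0.3939  0.0815]
gripper_width 0.011952428102681227
grip_force 40.013312101364136
joint_pos [-0.2809  0.3284  1.7482 -0.0029  1.0625  2.2259]
```

Call:
jog_arm(increments=[[[0,0,0],0],[[0,0,0],0],[[0,0,0],0],[[0,0,0],0],[[0,0,0],0],[[0,0,-0.5],0],[[0,0,-0.75],0],[[0,0,-1],0],[[0,0,0],0],[[-0.57,-0.21,0],0],[[-0.57,-0.21,0],0],[[-0.57,-0.21,0],0],[[-0.57,-0.21,0],0],[[0,0,0],-0.028],[[0,0,0],-0.028],[[0,0,0],-0.028],[[0,0,0],-0.028]], hand=-1)

```text
time_s: 10.58
tool_pos: [0.4914, 0.081, 0.2239]
orientation: [0.994, -0.112, -0.001, 0.0]
contact_force: [0.9, -0.7, 0.3]
gripper_width: 0.093
grip_force: 0.0
```

Call:
jog_arm(increments=[[[0,0,0],-0.0285],[[0,0,0],-0.0285],[[0,0,0],-0.0285],[[0,0,0],-0.0285],[[0,0,0],-0.0285],[[0,0,0],-0.0285],[[0,0,0],-0.0285],[[0,0,0],-0.0285],[[0,0,0],-0.0285],[[0,0,0],-0.0285],[[0,0,0],-0.0285],[[0,0,0],-0.0285],[[0,0,0],0],[[0,0,0],0]])

```text
time_s: 12.32
tool_pos: [0.4918, 0.0809, 0.2246]
orientation: [0.576, 0.817, -0.0, -0.0]
contact_force: [0.7, 0.3, -0.8]
gripper_width: 0.0932
grip_force: 0.0
```

```bash
python3 s.py
python3 - <<'E'
from h import *
st,im=snap('wrist','w3.png')
for n,z in dict(knob_grip=.121,screw_grip=.1215,screw_tip=.1215).items():
    for q in imaging.place_of(n,'wrist')[:2]: print(n,round(q['conf'],2),np.round(q['point'],1),at('wrist',q['point'],z,st).round(4))
E
```

```text
heading 1.9139574051074157
tool_pos [0.4918 0.0809 0.2246]
contact_force [ 0.6897  0.2573 -0.7923]
torque [-0.019  -0.1199 -0.0612]
gripper_width 0.09319697001563719
grip_force 0.0
joint_pos [-0.0611  0.1698  1.6619  0.      1.311  -0.4043]
knob_grip 0.88 [270.2 339. ] [ 0.5231 -0.0305  0.121 ]
screw_grip 0.77 [280.  212.9] [0.4917 0.0825 0.1215]
screw_tip 0.57 [278.1 239.9] [0.4979 0.0607 0.1215]
```

View pics/w3.png

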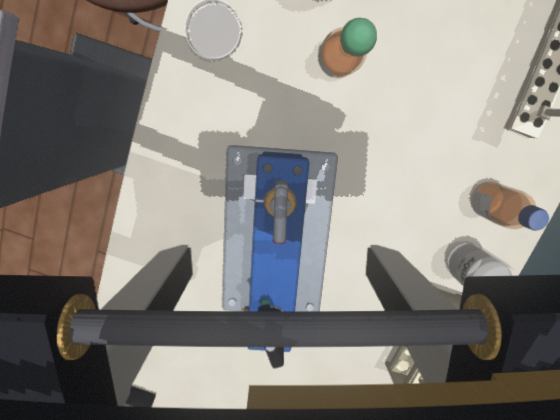

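The wing runs from (281,182) to the red tip at (279,242), aligned with the tool. The knob bar is at the bottom (270,340), turned to the green side. I'll descend and grip the wing.

Call:
jog_arm(increments=[[[-0.02,0.016,0.74],0],[[0,0,0.74],0],[[0,0,0.74],0],[[0,0,0],0],[[0,0,0],0]])

```text
time_s: 13.15
tool_pos: [0.4941, 0.0802, 0.1154]
orientation: [0.575, 0.818, 0.0, 0.001]
contact_force: [-0.7, -0.2, -0.0]
gripper_width: 0.0928
grip_force: 0.0
```

Call:
jog_arm(increments=[[[0,0,0],0],[[0,0,0],0],[[0,0,0],0],[[0,0,0],0],[[0,0,0],0],[[0,0,0],0],[[0,0,0],0],[[0,0,0],0],[[0,0,0],0],[[0,0,0],0],[[0,0,0],0],[[0,0,0],0]], hand=1, force=40)

```text
time_s: 14.65
tool_pos: [0.493, 0.0802, 0.1141]
orientation: [0.575, 0.818, -0.0, -0.0]
contact_force: [-1.3, -0.7, 1.7]
gripper_width: 0.0097
grip_force: 39.9
```

```bash
python3 s.py
```

```text
heading 1.9174805763387595
tool_pos [0.493  0.0802 0.1141]
contact_force [-1.2634 -0.7341  1.6564]
torque [-0.1353  0.0385 -0.0262]
gripper_width 0.009749741006196402
grip_force 39.85832333564758
joint_pos [-6.2400e-02  2.8140e-01  1.8129e+00 -1.0000e-04  1.0475e+00 -4.0900e-01]
```

Call:
jog_arm(increments=[[[0,0,0.0024],0.02],[[0,0,0.0024],0.02],[[0,0,0.0024],0.02],[[0,0,0.0024],0.02],[[0,0,0.0024],0.02],[[0,0,0.0024],0.02],[[0,0,0.0024],0.02],[[0,0,0],0],[[0,0,0],0]])

```text
time_s: 15.78
tool_pos: [0.4926, 0.0802, 0.1132]
orientation: [0.868, 0.497, -0.001, -0.0]
contact_force: [-3.5, -0.9, 2.9]
gripper_width: 0.0097
grip_force: 39.9
```

```bash
python3 s.py
```

```text
heading 1.0402610424989724
tool_pos [0.4926 0.0802 0.1132]
contact_force [-3.4899 -0.8786  2.9471]
torque [-0.1761  0.5708 -0.0745]
gripper_width 0.009705053662072593
grip_force 39.85063970088959
joint_pos [-6.2400e-02  2.8240e-01  1.8143e+00 -1.0000e-04  1.0461e+00  4.6830e-01]
```

Call:
jog_arm(increments=[[[0,0,0.0024],0.02],[[0,0,0.0024],0.02],[[0,0,0.0024],0.02],[[0,0,0.0024],0.02],[[0,0,0.0024],0.02],[[0,0,0.001],0.01],[[0,0,0],0],[[0,0,0],0]])

```text
time_s: 16.77
tool_pos: [0.4924, 0.0805, 0.1125]
orientation: [0.985, 0.174, -0.001, -0.0]
contact_force: [-6.1, 1.0, 3.3]
gripper_width: 0.0095
grip_force: 39.8
```

```bash
python3 s.py
```

```text
heading 0.34892059963810723
tool_pos [0.4924 0.0805 0.1125]
contact_force [-6.1076  0.9857  3.2864]
torque [ 0.0743  0.9644 -0.0245]
gripper_width 0.009462518966652065
grip_force 39.84960615634918
joint_pos [-6.2200e-02  2.8320e-01  1.8152e+00  3.0000e-04  1.0448e+00  1.1595e+00]
```

Call:
jog_arm(increments=[[[0,0,0.001],0.006],[[0,0,0],0],[[0,0,0],0]])

```text
time_s: 17.15
tool_pos: [0.4924, 0.0805, 0.1125]
orientation: [0.988, 0.155, -0.001, -0.0]
contact_force: [-5.5, 0.5, 4.2]
gripper_width: 0.0098
grip_force: 39.8
```

```bash
python3 s.py
```

```text
heading 0.31118639882794547
tool_pos [0.4924 0.0805 0.1125]
contact_force [-5.4715  0.4792  4.238 ]
torque [ 0.123   0.955  -0.0176]
gripper_width 0.00978296408196456
grip_force 39.849185943603516
joint_pos [-6.2100e-02  2.8330e-01  1.8152e+00  4.0000e-04  1.0447e+00  1.1973e+00]
```

Call:
jog_arm(increments=[[[0,0,0],0.006],[[0,0,0],0],[[0,0,0],0]])

```text
time_s: 17.52
tool_pos: [0.4924, 0.0805, 0.1125]
orientation: [0.991, 0.136, -0.001, -0.0]
contact_force: [-4.9, -0.1, 3.2]
gripper_width: 0.0099
grip_force: 39.9
```

```bash
python3 s.py | head -4
```

```text
heading 0.2737123931981794
tool_pos [0.4924 0.0805 0.1125]
contact_force [-4.9109 -0.0973  3.2401]
torque [0.1104 0.9514 0.0379]
```

Call:
jog_arm(increments=[[[0,0,0],0.006],[[0,0,0],0],[[0,0,0],0]])

```text
time_s: 17.9
tool_pos: [0.4924, 0.0805, 0.1125]
orientation: [0.993, 0.118, -0.001, -0.0]
contact_force: [-5.1, 0.6, 3.7]
gripper_width: 0.0099
grip_force: 40.5
```

```bash
python3 s.py
```

```text
heading 0.2373396008771478
tool_pos [0.4924 0.0805 0.1125]
contact_force [-5.0733  0.635   3.686 ]
torque [0.2119 0.9197 0.5924]
gripper_width 0.009942306983707317
grip_force 40.508853793144226
joint_pos [-6.1900e-02  2.8330e-01  1.8152e+00 -1.0000e-04  1.0447e+00  1.2716e+00]
```

Seated: the torque jumped to 0.6 N m at heading about 0.27, which matches the press yaw. Next I'll back off to heading 1.84.

Call:
jog_arm(increments=[[[0,0,0],-0.015],[[0,0,-0.0025],-0.022],[[0,0,-0.0025],-0.022],[[0,0,-0.0025],-0.022],[[0,0,-0.0025],-0.022],[[0,0,-0.0025],-0.022],[[0,0,-0.0025],-0.022],[[0,0,-0.0025],-0.022],[[0,0,-0.0025],-0.022],[[0,0,-0.0025],-0.022],[[0,0,-0.0025],-0.022],[[0,0,-0.0025],-0.0207],[[0,0,0],0],[[0,0,0],0],[[0,0,0],0]])

```text
time_s: 19.77
tool_pos: [0.493, 0.0802, 0.114]
orientation: [0.606, 0.795, -0.0, -0.0]
contact_force: [-4.9, -1.0, 3.8]
gripper_width: 0.0102
grip_force: 39.9
```

```bash
python3 s.py
python3 - <<'E'
from h import *
st,im=snap('wrist','w4.png')
a=cv2.imread('pics/w4.png')
snap('side','s4.png'); b=cv2.imread('pics/s4.png')
b=cv2.resize(b[150:290,220:360],(420,420),interpolation=cv2.INTER_CUBIC)
cv2.imwrite('pics/c4.png',np.hstack([cv2.resize(a[120:400,150:400],(375,420)),b]))
E
```

```text
heading 1.8392654750115043
tool_pos [0.493  0.0802 0.114 ]
contact_force [-4.8627 -1.0146  3.8102]
torque [-0.1504  0.6891  0.0326]
gripper_width 0.010183344343149927
grip_force 39.8809415102005
joint_pos [-6.2400e-02  2.8170e-01  1.8131e+00 -2.0000e-04  1.0471e+00 -3.3080e-01]
```

View pics/c4.png

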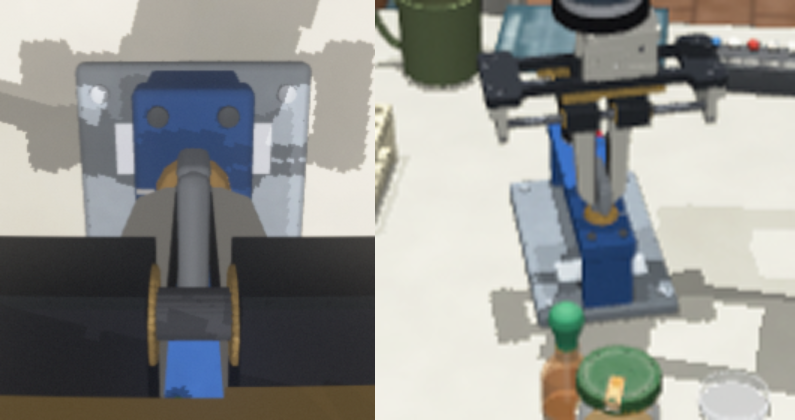

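The wing is held square between the fingers (left crop, about 195,220), parallel to the bridge, which is a quarter turn from seat. The bystanders are where they were. I'll hand the job in.

```bash
python3 -c "
from rig import workorder
print(workorder.close_job())"
```

```text
the job is handed in; nothing more can be done
None
```

Job handed in: the lock knob was turned to green (about 1.21 rad), then the thumbscrew was seated, backed off about a quarter turn (1.57 rad by tool heading) and left held in the gripper; the hand-in gave no verdict.

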